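# Release the left-hand clamp knob on the coil winder

### The arm

A 6-joint arm with a two-finger parallel gripper is mounted at the origin on the work surface. World frame = base frame: x ahead of the robot, y to its left, z up, the work surface at z = 0. Lengths are in m, angles in degrees, forces in N, time in s.
With the tool pointing down it reaches from about 0.3 to 0.75 m from the base axis. Payload 8.5 kg.
Tool frame: the origin (TCP) lies midway between the tips of the shut fingers; the grasp point (between the pads) lies env.tcp_to_grasp behind it (env.tcp_to_grasp is the distance from the TCP to the grasp point, in m); z points along the fingers, y is the line along which they close (so a half turn about z gives the same grasp; the last joint's range is limited). The gripper opens to 85 mm and grips with 20 to 120 N. Pads are 22 mm wide; open, the fingers measure 114 mm over their backs; the gripper's body (76 mm by 85 mm) begins 54 mm behind the grasp point. The pads swing forward as they close: fully open they stand 13 mm farther back than shut.
Start: joints at [-12.336, 21.807, 74.336, -0, 83.858, -12.336], TCP at [0.55, 0, 0.231] pointing down, gripper open.
Joint ranges: [-178.18, 178.18], [-50.72, 133.34], [12.68, 142.11], [-81.47, 261.47], [9.98, 163.14], [-165.26, 165.26]. Speed limits (degrees/s): [136.94, 136.94, 180, 180, 180, 180].

### API

Orientations are given as a 3x3 rotation matrix whose columns are the frame's x, y, z axes.
In Python, from rig import observe, optics, job, env gives the robot as it stands. The module is installed in compiled form; this text tells all that it offers.
- The arm moves only by the shell command python3 -m jog 'ROWS' [FORCE]. ROWS is JSON, a list of rows, each a list of 7 numbers: the turn, a rotation vector about the tool's x, y, z in rad, then the shift along the tool's x, y, z in m, then the opening in per cent of the stroke, from 0 (shut) to 100 (fully open). A call has 1 to 10 rows; each row shifts and turns the commanded pose from where the row before left it, along the tool's axes as they then stand; what a row does not reach is not made up. A row lasts 1/8 s, in which the tool goes at most 62.5 mm and 10.7 degrees, less where a joint would pass 70% of its speed; a pose out of reach is approached as far as the arm can. A call is refused whole if a number of a shift passes 0.0625 or a number of a turn 0.188, either way. A call with a gripper value outside its range is refused whole. The fingers move at their own pace and stop on an object; FORCE is the grip in N (left out, the last holds). Time passes only in rows, so rows that do not move let the fingers close. It gives the time, the measured TCP pose, the force, the opening and the grip force at its end, in the units of the state.
- observe(): the state, without advancing time (a new reading comes with each control period).
- optics.get_image(name): name is "scene" or "side" or "wrist"; returns a dict with "pixels" (384x512x3 uint8, red, green, blue), "mtx" (3x3 intrinsics, pixels), "dist_coeffs" ([k1, k2, p1, p2, k3] as OpenCV has them; the pictures are not rectified), "rvec" (rotation vector, rad) and "tvec" (3), from world to camera coordinates, as OpenCV has them. Camera axes: x right, y down, z forward; pixel columns grow to the right and rows downward; lengths in m; the calibration is good to about 2 mm. A picture is of the moment at which its call begins. There is no depth.
- job.close_job(): hands the job in; it is judged then, once.
The state is a dict: "time_s": time; "q": joint angles; "qvel": joint speeds; "joint_efforts": joint torques, N m; "position": TCP position; "tool_rot": TCP orientation; "ft_force": force on the tool from outside, world axes, zero at the start; "wrist_torque": the same for the moment, N m; "grip_width": finger opening in m; "gripper_force": force on a finger pad.
Only numpy, scipy, OpenCV 4.12 (cv2) and the standard library are available. Lean on these libraries where they do the work, as an engineer would, in place of code of your own. Each camera call takes 0.05 s, during which the arm holds its last target. There are 200 camera calls.

### The job

Unscrew the left-hand clamp knob, the one with the engraved yellow ring on its skirt, by turning it clockwise (seen from above) until its white index line points at the red release mark on the white former beneath it, then let go of it. Do not screw it down tight (counter-clockwise), and do not turn the look-alike knob without a ring.

Things in the scene. Friction and masses are not known exactly. Their poses are not given: they have to be found in the camera images.
- lh_knob_grip (a point): Left-hand knob: black skirt (64 mm across, 8 mm high) with an engraved yellow ring on top, and an upright black grip bar 56 long (x), 16 thick (y), rising 30 above the skirt. Point: on the turning axis (vertical) inside the bar, 12 below its top, 18 above the skirt, about 116 above the table. x, y turn with the knob, z up. White index line on the bar's top points along -x. Grasp the bar across y.
- lh_knob (a joint): Turn of the left-hand knob, rad: 0 = tight stop; grows clockwise seen from above, which unscrews it; 1.5 = white index line at the red mark; 2.4 = far stop. Starts between 0.2 and 0.6. It turns stiffly (about 0.1 N m), stays where left and rises 1 mm per rad as it unscrews.
- winder_mark (a point): Red engraved radial release line, 15 x 6 mm, on the white former (96 mm across, top 88 mm above the table) under the left-hand knob, just outside its skirt. Point: the line's middle, 40 mm from the knob's axis. It does not turn with the knob. Former and its grey gearbox (110 x 110 x 46 mm) are fixed.
- rh_knob_index (a point): Look-alike to leave alone: same head, former, red mark and black knob, but no yellow ring. Point: outer end of its white index line on the bar's top, 26 mm from that knob's axis, which lies along the point's own +x. Its head stands at least 0.2 m from the other, centre to centre.

How it is judged:
By the outcome, as a careful person would: the job done as asked, in the order asked, and still so for the second after the job is handed in, with the robot touching nothing.
It also fails if it takes over 32 s, if anything falls off the work surface, if the arm or the gripper's body presses on something with over 40 N, if the wrist force passes 120 N, or if a joint passes its speed limit or range.

## Working session

There is one attempt and no reset: what is moved stays moved. The work goes in short steps, Python scripts to look and compute and a shell command to move; the robot and the scene stay as the last step left them, time stands still between calls to the robot, and variables do not carry over. Pictures are saved under pics/ and viewed, at most 10 in all, crops included, and the job is handed in when it is done.

```bash
mkdir -p pics
cat > h.py <<'E'
import cv2,numpy as np
from rig import observe,optics,job,env
def grab(n,f=None):
    im=optics.get_image(n)
    if f: cv2.imwrite('pics/'+f,cv2.cvtColor(im['pixels'],cv2.COLOR_RGB2BGR))
    return im
def ray(im,uv):
    n=cv2.undistortPoints(np.array([[uv]],float),im['mtx'],np.array(im['dist_coeffs'],float))[0,0]
    R=cv2.Rodrigues(np.array(im['rvec'],float))[0];t=np.array(im['tvec'],float).ravel()
    return -R.T@t, R.T@np.array([n[0],n[1],1.])
def plane(im,uv,z):
    c,d=ray(im,uv);return c+d*(z-c[2])/d[2]
def tri(a,ua,b,ub):
    c1,d1=ray(a,ua);c2,d2=ray(b,ub)
    s=np.linalg.lstsq(np.c_[d1,-d2],c2-c1,rcond=None)[0]
    p,q=c1+d1*s[0],c2+d2*s[1];return (p+q)/2,np.linalg.norm(p-q)
E
python3 - <<'E'
from h import *
a=[grab(n)['pixels'] for n in('scene','side','wrist')]
for n,i in zip('abc',a): cv2.imwrite(f'pics/{n}.png',i[:,:,::-1])
m=np.vstack([np.hstack(a[:2]),np.hstack([a[2],a[2]*0])])
cv2.imwrite('pics/m.png',cv2.resize(m[:,:,::-1],(800,600),interpolation=cv2.INTER_AREA))
print(env.tcp_to_grasp,observe()['tool_rot'])
E
```

```text
0.0187 [[ 1.40279191e-05  9.99999434e-01 -1.06347926e-03]
 [ 9.99999974e-01 -1.37854510e-05  2.28002053e-04]
 [ 2.27987263e-04 -1.06348244e-03 -9.99999409e-01]]
```

View pics/m.png

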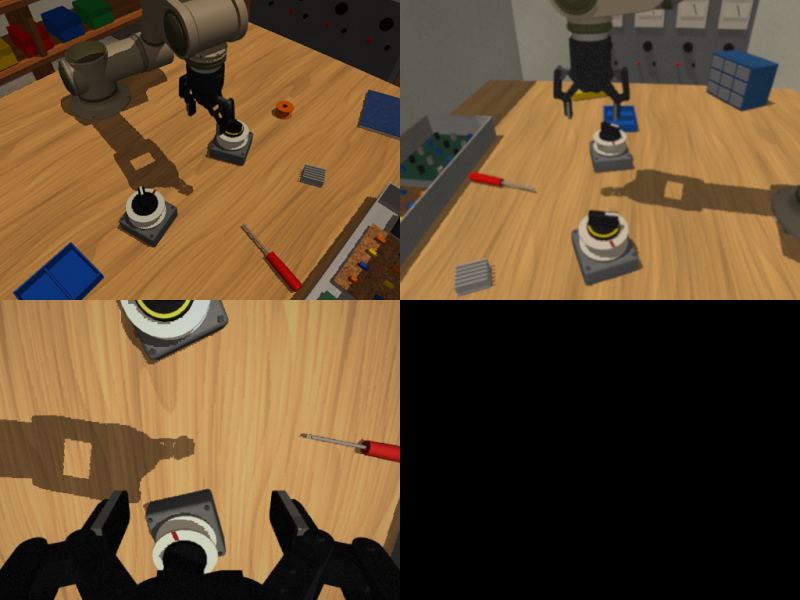

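The ringed knob is at about (232,130) in the scene view, (603,225) in the side view and the top of the wrist view. The plain one is under the arm in the wrist view, nearer the camera's bottom edge. I'll localise the ring next.

Run:
```python
from h import *
I={}
for n in('scene','side'):
    im=grab(n);hsv=cv2.cvtColor(im['pixels'],cv2.COLOR_RGB2HSV)
    m=cv2.inRange(hsv,(24,150,90),(34,255,255))
    k,l,s,c=cv2.connectedComponentsWithStats(m)
    for i in range(1,k):
        if s[i][4]>15: print(n,s[i],plane(im,(s[i][0]+s[i][2]/2,s[i][1]+s[i][3]/2),.098).round(3))
    I[n]=im
a=I['scene']['pixels'][110:220,255:345,::-1];b=I['side']['pixels'][250:360,210:310,::-1]
cv2.imwrite('pics/z.png',np.hstack([cv2.resize(a,(390,476),interpolation=cv2.INTER_CUBIC),cv2.resize(b,(400,476),interpolation=cv2.INTER_CUBIC)]))
```

```text
scene [289 168  16   5  31] [0.529 0.131 0.098]
scene [472 318  10   8  36] [0.983 0.074 0.098]
side [220 116  44  12 229] [ 0.621 -0.451  0.098]
side [240 288  40  16 196] [0.512 0.167 0.098]
```

View pics/z.png

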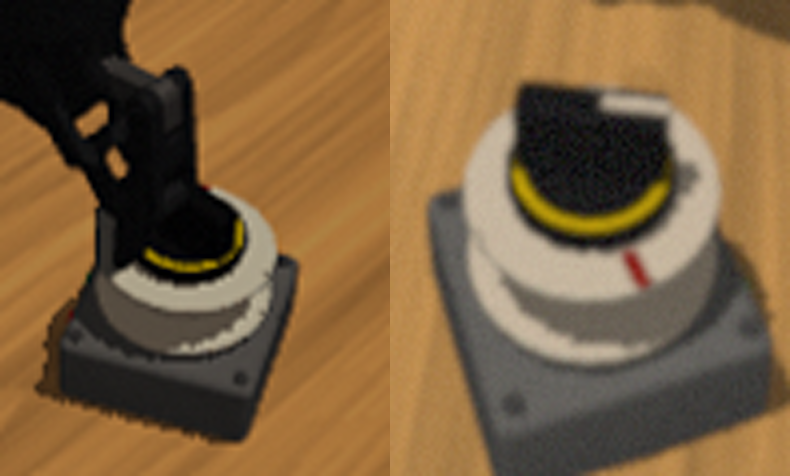

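Side view: the white index line points right (about world -x). The red mark at crop (637,268) is toward the camera (+y). I'll move so the wrist camera sees the knob.

```bash
python3 -m jog '[[0,0,0,0.03,-0.02,-0.05,100],[0,0,0,0.02,-0.02,-0.03,100],[0,0,0,0,0,0,100],[0,0,0,0,0,0,100]]'
python3 - <<'E'
from h import *
W=grab('wrist','w1.png');S=grab('side')
c,d=ray(W,(256,192));print('cam',c.round(3),d.round(3))
def ring(im,lo):
    hsv=cv2.cvtColor(im['pixels'],cv2.COLOR_RGB2HSV)
    m=cv2.inRange(hsv,(24,150,90),(34,255,255));k,l,s,_=cv2.connectedComponentsWithStats(m)
    for i in range(1,k):
        if s[i][4]>30:
            print(s[i])
ring(W,0)
E
```

```text
time_s: 0.75
position: [0.51, 0.0498, 0.3104]
tool_rot: [[0.0, 1.0, -0.001], [1.0, -0.0, 0.0], [0.0, -0.001, -1.0]]
ft_force: [0.8, -0.4, -0.3]
grip_width: 0.0851
gripper_force: 0.0
cam [0.511 0.133 0.453] [ 0.002 -0.357 -0.935]
[234  25  53  22 298]
[234  64  53  21 289]
```

View pics/w1.png

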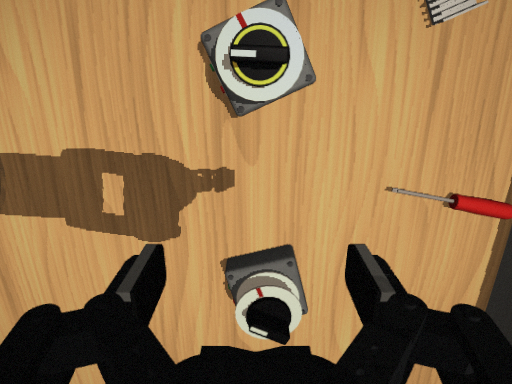

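The wrist view shows the ringed knob at about (260,55), with its white line from (231,53) to (256,54) and the red mark at (240,20). The plain knob is at (268,315). I'll measure them, with heights from a second view.

```bash
cat > m.py <<'E'
from h import *
def blob(im,box,kind):
    x0,y0,x1,y1=box;hsv=cv2.cvtColor(im['pixels'],cv2.COLOR_RGB2HSV)[y0:y1,x0:x1]
    if kind=='red': m=cv2.inRange(hsv,(0,150,80),(8,255,255))|cv2.inRange(hsv,(172,150,80),(180,255,255))
    if kind=='yel': m=cv2.inRange(hsv,(24,150,90),(34,255,255))
    if kind=='wht': m=cv2.inRange(hsv,(0,0,140),(180,60,255))
    if kind!='yel':
        k,l,s,_=cv2.connectedComponentsWithStats(m); m=(l==1+s[1:,4].argmax()).astype(np.uint8)
    p=cv2.findNonZero(m)[:,0]+[x0,y0]
    return p.astype(float)
E
python3 - <<'E'
from m import *
W=grab('wrist');S=grab('side')
y=blob(W,(200,0,320,110),'yel');(yc,_,_)=cv2.fitEllipse(y.astype(np.float32)) 
b=cv2.boundingRect(y.astype(np.int32));yc2=(b[0]+b[2]/2-.5,b[1]+b[3]/2-.5)
rw=blob(W,(225,0,260,35),'red');rs=blob(S,(255,300,290,325),'red')
ww=blob(W,(226,46,262,64),'wht');ws=blob(S,(257,268,284,283),'wht')
print(yc,yc2,len(rw),rw.mean(0),len(rs),rs.mean(0),len(ww),ww.mean(0),len(ws),ws.mean(0))
print('ring',plane(W,yc2,.097)); print('mark tri',tri(W,rw.mean(0),S,rs.mean(0)),plane(W,rw.mean(0),.088))
print('line tri',tri(W,ww.mean(0),S,ws.mean(0)),plane(W,ww.mean(0),.128))
o=plane(W,yc2,.097)[:2];M=plane(W,rw.mean(0),.088)[:2]-o
vx,vy,x,yy=cv2.fitLine(ww.astype(np.float32),cv2.DIST_L2,0,.01,.01).ravel()
L=plane(W,(x-8*abs(vx),yy-8*vy*np.sign(vx)),.128)[:2]-plane(W,(x,yy),.128)[:2]
L2=plane(W,ww.mean(0),.128)[:2]-o
an=lambda v:np.degrees(np.arctan2(v[1],v[0]))
print('mark',an(M),np.linalg.norm(M),'line',an(L),an(L2),np.linalg.norm(L2))
E
```

```text
(259.4554138183594, 54.22202682495117) (260.0, 54.5) 77 [240.94805195  19.63636364] 15 [270.93333333 311.66666667] 167 [242.92814371  52.43712575] 76 [274.07894737 275.28947368]
ring [0.51550607 0.14976863 0.097     ]
mark tri (array([0.49513246, 0.18487631, 0.08672034]), np.float64(0.0010604672633891098)) [0.49571447 0.18473999 0.088     ]
line tri (array([0.49582918, 0.15013671, 0.12380859]), np.float64(0.005814194300156542)) [0.4988849  0.15014247 0.128     ]
mark 119.50714927600042 0.04018337496916543 line 176.66355439823633 178.7115591255547 0.01662537679588882
```

```bash
python3 -m jog '[[0,0,0,0.05,0.003,0.02,100],[0,0,0,0.05,0.0025,0.02,100]]'; python3 -m jog '[[0,0,-0.171,0,0,0.005,100],[0,0,-0.171,0,0,0.005,100],[0,0,-0.171,0,0,0.005,100],[0,0,-0.171,0,0,0.005,100],[0,0,-0.171,0,0,0.005,100],[0,0,-0.171,0,0,0.005,100],[0,0,-0.171,0,0,0.005,100],[0,0,-0.171,0,0,0.005,100],[0,0,-0.171,0,0,0,100],[0,0,0,0,0,0,100]]'
python3 - <<'E'
from h import *
W=grab('wrist','w2.png');print(observe()['q'],observe()['position'],observe()['tool_rot'])
E
```

```text
time_s: 1.2
position: [0.5159, 0.1506, 0.2702]
tool_rot: [[0.002, 1.0, -0.001], [1.0, -0.002, -0.0], [-0.0, -0.001, -1.0]]
ft_force: [0.5, -0.3, -0.2]
grip_width: 0.0854
gripper_force: 0.0
time_s: 2.45
position: [0.5156, 0.1497, 0.2307]
tool_rot: [[-0.999, 0.034, -0.001], [0.034, 0.999, -0.0], [0.001, -0.0, -1.0]]
ft_force: [0.2, -0.2, -0.1]
grip_width: 0.0853
gripper_force: 0.0
[ 3.55379881e+00  2.05322027e+01  7.64233406e+01 -9.32660519e-05
  8.30926092e+01 -8.43962298e+01] [0.51561699 0.14974844 0.23085737] [[-9.99359665e-01  3.57708868e-02 -8.38701251e-04]
 [ 3.57709443e-02  9.99360014e-01 -5.37067682e-05]
 [ 8.36243355e-04 -8.36735137e-05 -9.99999647e-01]]
```

View pics/w2.png

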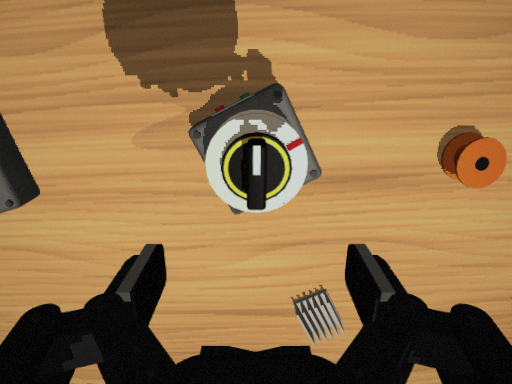

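The bar is centred between the fingers at (257,170), its line straight up the image, and the red mark is at (295,144). I'll measure quickly once more from this close view.

Run:
```python
from m import *
W=grab('wrist');S=grab('side')
y=blob(W,(215,125,300,210),'yel').astype(np.int32);b=cv2.boundingRect(y);yc=(b[0]+b[2]/2-.5,b[1]+b[3]/2-.5)
r=blob(W,(280,130,310,160),'red').mean(0);w=blob(W,(248,142,268,180),'wht')
wt=w[w[:,1]<w[:,1].min()+5].mean(0);wb=w[w[:,1]>w[:,1].max()-5].mean(0)
an=lambda v:np.degrees(np.arctan2(v[1],v[0]))
o=plane(W,yc,.097);M=plane(W,r,.088)-o;L=plane(W,wt,.128)-plane(W,wb,.128);L2=plane(W,wt,.128)-o
print(yc,o,'mark',an(M),np.hypot(*M[:2]),'line',an(L),an(L2),np.hypot(*L2[:2]))
I=grab('wrist')
```

```text
(256.0, 167.0) [0.51401299 0.14946009 0.097     ] mark 117.44759469257912 0.03987927555823176 line 177.76685335075302 177.16720741709668 0.02465777149034299
```

```bash
python3 -m jog '[[0,0,0,0.001,0,0.03,100],[0,0,0,0,0,0.03,100],[0,0,0,0,0,0.03,100],[0,0,0,0,0,0.025,100],[0,0,0,0,0,0.014,100],[0,0,0,0,0,0,100],[0,0,0,0,0,0,100]]'; python3 -m jog '[[0,0,0,0,0,0,0],[0,0,0,0,0,0,0],[0,0,0,0,0,0,0],[0,0,0,0,0,0,0],[0,0,0,0,0,0,0],[0,0,0,0,0,0,0],[0,0,0,0,0,0,0],[0,0,0,0,0,0,0]]' 60
```

```text
time_s: 3.52
position: [0.515, 0.1501, 0.1032]
tool_rot: [[-0.999, 0.032, 0.002], [0.032, 0.999, 0.0], [-0.002, 0.0, -1.0]]
ft_force: [0.0, 0.2, -0.4]
grip_width: 0.0856
gripper_force: 0.0
time_s: 4.53
position: [0.5146, 0.1504, 0.1026]
tool_rot: [[-0.999, 0.032, 0.0], [0.032, 0.999, 0.001], [-0.0, 0.001, -1.0]]
ft_force: [-1.3, 4.3, 5.2]
grip_width: 0.0148
gripper_force: 60.4
```

```bash
python3 -m jog '[[0,0,0.13,0,0,-0.0001,0],[0,0,0.13,0,0,-0.0001,0],[0,0,0.13,0,0,-0.0001,0],[0,0,0.13,0,0,-0.0001,0],[0,0,0.13,0,0,-0.0001,0],[0,0,0.13,0,0,-0.0001,0],[0,0,0.13,0,0,-0.0002,0],[0,0,0.13,0,0,-0.0002,0],[0,0,0,0,0,0,0],[0,0,0,0,0,0,0]]'
python3 - <<'E'
from h import *
W=grab('wrist');S=grab('side');C=grab('scene')
cv2.imwrite('pics/t.png',np.hstack([cv2.resize(W['pixels'][180:384,140:380],(400,340),interpolation=3),cv2.resize(S['pixels'][250:335,210:310],(400,340),interpolation=3)])[:,:,::-1])
E
```

```text
time_s: 5.78
position: [0.5143, 0.15, 0.1036]
tool_rot: [[-0.479, 0.878, -0.0], [0.878, 0.479, -0.0], [0.0, -0.0, -1.0]]
ft_force: [-3.2, 2.4, 6.2]
grip_width: 0.0147
gripper_force: 60.7
```

View pics/t.png

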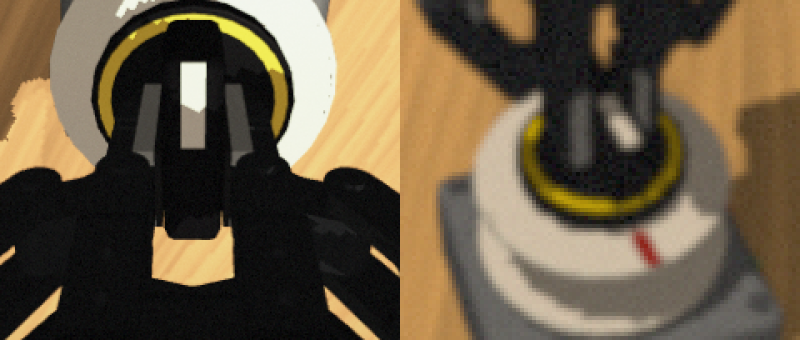

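The knob turned with the grip: the line at (193,105) of the crop runs along the tool axis, and in the side view it points at the red mark (645,248). I'll measure before letting go.

Run:
```python
from m import *
W=grab('wrist')
r=blob(W,(180,60,320,230),'red');
y=blob(W,(180,160,340,300),'yel').astype(np.int32);b=cv2.boundingRect(y)
w=blob(W,(246,212,268,272),'wht');e=cv2.minAreaRect(w.astype(np.float32))
t=w[w[:,1]<w[:,1].min()+6].mean(0);u=w[w[:,1]>w[:,1].max()-6].mean(0)
an=lambda v:np.degrees(np.arctan2(v[1],v[0]))
o=np.array([.5142,.1500])
R=plane(W,r.mean(0),.088)[:2];T=plane(W,t,.129)[:2];U=plane(W,u,.129)[:2]
print(len(r),r.mean(0),R,b,t,u,T,U,'mark',an(R-o),np.hypot(*(R-o)),'line',an(T-U),an(T-o),np.hypot(*(T-o)))
vx,vy,_,_=cv2.fitLine(r.astype(np.float32),2,0,.01,.01).ravel();s=-np.sign(vy)
print('mark own dir',an((plane(W,r.mean(0)+8*s*np.array([vx,vy]),.088)-plane(W,r.mean(0),.088))))
```

```text
307 [255.01628664 160.45602606] [0.49536822 0.184664  ] (217, 188, 94, 37) [255.5        219.55319149] [255.  264.5] [0.50199988 0.17289308] [0.51197091 0.15412498] mark 118.51373490473719 0.039449066195524046 line 117.98060297231949 118.05392583027971 0.025941009520014702
mark own dir 118.74999284361506
```

```bash
python3 -m jog '[[0,0,0,0,0,0,100],[0,0,0,0,0,0,100],[0,0,0,0,0,0,100],[0,0,0,0,0,0,100],[0,0,0,0,0,0,100],[0,0,0,0,0,0,100],[0,0,0,0,0,-0.03,100],[0,0,0,0,0,-0.04,100],[0,0,0,0,0,-0.05,100],[0,0,0,0,0,0,100]]'
python3 - <<'E'
from m import *
W=grab('wrist','f.png')
print(observe()['position'])
E
```

```text
time_s: 7.22
position: [0.5158, 0.1502, 0.2269]
tool_rot: [[-0.479, 0.878, 0.008], [0.878, 0.479, 0.0], [-0.003, 0.007, -1.0]]
ft_force: [-0.1, -0.6, -0.6]
grip_width: 0.0851
gripper_force: 0.0
[0.51484153 0.15008134 0.22453133]
```

View pics/f.png

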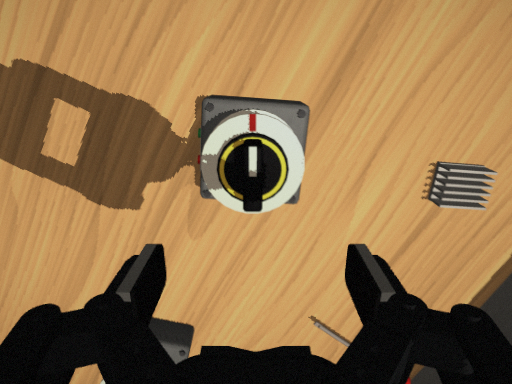

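The index line (252,160) points straight at the red mark (253,122), and the gripper is clear of the knob, so I'm handing in.

```bash
python3 -c "from rig import job;print(job.close_job())"
```

```text
the job is handed in; nothing more can be done
None
```

I turned the ringed left-hand knob about 60° clockwise until its white line lay within about 0.5° of the red mark (measured before release), let go, backed clear without touching the look-alike knob, and handed the job in at about 7 s.

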